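# Put a specimen jar away behind the rack's retaining rail

## Robot

A 6-joint arm with a two-finger parallel gripper is mounted at the origin on the work surface. World frame = base frame: x ahead of the robot, y to its left, z up, the work surface at z = 0. Lengths are in m, angles in rad, forces in N, time in s.
With the tool pointing down it reaches from about 0.225 to 0.875 m from the base axis. Payload 3.4 kg.
Tool frame: the origin (TCP) lies on the mounting face of the last link; the fingertips stand 173 mm ahead of it and the grasp point (between the pads) lies 155 mm ahead of it; z points along the fingers, y is the line along which they close (so a half turn about z gives the same grasp; the last joint's range is limited). The gripper opens to 85 mm and grips with 20 to 120 N. Pads are 22 mm wide; open, the fingers measure 114 mm over their backs; the gripper's body (76 mm by 85 mm) begins 54 mm behind the grasp point. The pads swing forward as they close: fully open they stand 13 mm farther back than shut.
Start: joints at [-1.294, 0.276, 1.505, -0, 1.361, -0.121], TCP at [0.223, -0.53, 0.405] pointing down, gripper open.
Joint ranges: [-2.89, 2.89], [-0.75, 2.08], [0.22, 2.7], [-1.18, 4.32], [0.11, 2.71], [-2.7, 2.7]. Speed limits (rad/s): [2.57, 2.57, 3.14, 3.14, 3.14, 3.14].

## Interface

Orientations are given as a unit quaternion [w, x, y, z].
In Python, from rig import manip gives the robot as it stands.
- The arm moves only by the tool carry_out, never from a script. Its arguments are lists of equal length, an entry for each row: "linear": the shift along the world's x, y, z each as a share of 500 mm, from -1 to 1, a list of three; "angular": the turn, a rotation vector about the world's x, y, z each as a share of 0.08 rad, from -1 to 1, a list of three; "hand": the opening, from 0 (shut) to 1 (fully open). In form: {"linear": [[x, y, z], ...], "angular": [[rx, ry, rz], ...], "hand": [hand, ...]}. A call has 1 to 8 rows; each row shifts and turns the commanded pose from where the row before left it; what a row does not reach is not made up. A row lasts 1/12 s, in which the tool goes at most 41.7 mm and 7.16 degrees, less where a joint would pass 70% of its speed; a pose out of reach is approached as far as the arm can. A call with a number of a shift or a turn outside -1 to 1 is refused whole. A call with a gripper value outside its range is refused whole. The fingers move at their own pace and stop on an object; "force" is the grip in N (left out, the last holds). Time passes only in rows, so rows that do not move let the fingers close. It gives the time, the measured TCP pose, the force, the opening and the grip force at its end, in the units of the state.
- manip.get_state(): the state, without advancing time (a new reading comes with each control period).
- manip.get_image(name): name is "scene" or "side" or "wrist"; returns the picture (400x640x3 uint8, red, green, blue); there is no depth.
- manip.camera_params(name): a dict with "fx", "fy", "cx", "cy" (pixels), "view" (4x4, takes a point from world to camera coordinates); the wrist camera has in their place "hand_eye" (4x4, takes a point from camera to tool coordinates, whose origin is the TCP and whose axes are the flange's). Camera axes: x right, y down, z forward; pixel columns grow to the right and rows downward; lengths in m; the calibration is good to about 2 mm. A picture is of the moment at which its call begins: read the wrist's pose just before it. camera_params takes no time and is no camera call.
- manip.sign_off(): hands the job in; it is judged then, once.
The state is a dict: "clock": time; "qpos": joint angles; "qd": joint speeds; "effort": joint torques, N m; "position": TCP position; "ee_rot": TCP orientation; "contact_force": force on the tool from outside, world axes, zero at the start; "moment": the same for the moment, N m; "width": finger opening in m; "gripper_force": force on a finger pad.
Only numpy, scipy, OpenCV 4.12 (cv2) and the standard library are available. Lean on these libraries where they do the work, as an engineer would, in place of code of your own. Each camera call takes 0.05 s, during which the arm holds its last target. There are 200 camera calls.

## Task

Put the specimen jar that stands out on the bench away in the free bay of the jar rack: lift the retaining rail up out of its two hooks, slide the jar along the bench into the bay, under the shelf and fully home against the back stop, then hang the rail back in both hooks. Keep the jar upright and on the bench all the while (slide it, do not lift it), and do not disturb the jars already in the rack or the tip box and tube on the bench.

Things in the scene. Friction and masses are not known exactly. Their poses are not given: they have to be found in the camera images.
- rack: Fixed rack for a row of jars, white plastic, clear shelf, 300 mm wide, open front, no floor: jars stand on the bench. Origin: on the bench, mid-width, under the shelf's front edge; x into the bays, away from the robot, y left, z up. Three bays 90 mm wide, 6 mm dividers (x 0 to 49 mm). Back stop 30 mm high, front face at x = 49 mm. End panels reach forward to x = -57 mm.
- bay_left (a point): Left bay of the rack, on the bench: where the underside centre of a jar fully home against the back stop is (rack frame x 18, y 97.5 mm); the jar then juts 13 mm out from under the shelf. One of the three bays is free, a different one each time; a dull round print 60 mm across shows on its floor.
- bay_mid (a point): The same point of the middle bay (rack frame x 18, y 0 mm).
- bay_right (a point): The same point of the right bay (rack frame x 18, y -97.5 mm).
- hook_left (a point): Floor of the left hook: a U-shaped slot, open upwards, in the left end panel (6 mm thick); this point is its middle, rack frame x -38, y 147, z 50 mm. The slot is 24 mm wide in x and 22 mm deep (horns' tops 72 mm above the bench).
- hook_right (a point): The same point of the like hook in the right end panel (rack frame x -38, y -147, z 50 mm).
- shelf (a point): Middle of the top of the rack's clear shelf board, 94 mm above the bench; the board is 85 mm deep (rack frame x 0 to 85 mm), 300 mm wide, 8 mm thick (underside at 86 mm). Its top is empty; the rail can be stood on it for the time being.
- rail: Loose aluminium rail, 0.19 kg: a bar 340 mm long (y), 16 mm wide (x), 12 mm high (z), with an upright square grip 16 x 16 mm rising 40 mm from the middle of its top (grip top 52 mm above the bar's underside). Origin: middle of the bar's underside. It starts lying in the two hooks (underside 50 mm above the bench), barring the way into the bays. It stands by itself on a flat surface.
- jar: The jar to put away: round glass jar with black screw lid, 62 mm diameter (lid 57 mm), 75 mm high, about 0.22 kg, standing on the bench in front of the rack. Origin: centre of its underside, z up. It slides on the bench.
- stock_a: Same kind of jar, already home in one bay. Origin: centre of its underside. Leave alone.
- stock_b: Same kind of jar, already home in another bay. Origin: centre of its underside. Leave alone.
- tipbox: Yellow pipette-tip box with clear lid, 84 x 124 x 61 mm, standing on the bench to the left. Origin: centre of its underside. Leave alone.
- tube: 50 ml centrifuge tube standing upside down on its blue cap, 36 mm diameter, 114 mm high, on the bench to the right. Origin: centre of its underside. Leave alone.
Not all that is in view belongs to the job. Leave any pink look-alike of the jar alone.

How it is judged:
On the way, in this order (a step that is already met when the one before it is completed fails the run):
1. the rail is lifted up out of both hooks (z of rail in the frame of rack above 0.074 m), for 0.1 s.
2. the jar is slid fully home in the free bay while the rail is out (x of jar in the frame of rack between 0.012 and 0.024 m and (y of jar in the frame of rack between -0.1175 and -0.0775 m or y of jar in the frame of rack between -0.02 and 0.02 m or y of jar in the frame of rack between 0.0775 and 0.1175 m) and z of jar in the frame of rack below 0.005 m and angle between jar's own z axis and vertical below 0.06 rad and not (x of rail in the frame of rack between -0.046 and -0.03 m and y of rail in the frame of rack between -0.02 and 0.02 m and z of rail in the frame of rack between 0.045 and 0.055 m and angle between the y axis of rail and the y axis of rack, either way round below 0.06 rad and angle between rail's own z axis and vertical below 0.15 rad)), for 0.2 s.
At the end, for the whole second after the job is handed in: The jar stands upright on the bench in the free bay, within 6 mm of touching the back stop; the rail lies in both hooks with its grip up (its underside 45 to 55 mm above the bench, square with the rack within 0.06 rad and centred within 20 mm); both are at rest (x of jar in the frame of rack between 0.012 and 0.024 m and (y of jar in the frame of rack between -0.1175 and -0.0775 m or y of jar in the frame of rack between -0.02 and 0.02 m or y of jar in the frame of rack between 0.0775 and 0.1175 m) and z of jar in the frame of rack below 0.005 m and angle between jar's own z axis and vertical below 0.06 rad and x of rail in the frame of rack between -0.046 and -0.03 m and y of rail in the frame of rack between -0.02 and 0.02 m and z of rail in the frame of rack between 0.045 and 0.055 m and angle between the y axis of rail and the y axis of rack, either way round below 0.06 rad and angle between rail's own z axis and vertical below 0.15 rad and linear speed of each of jar, rail below 0.02 m/s).
It fails at once if the jar is lifted more than 20 mm off the bench (z of jar in the frame of rack above 0.02 m).
It fails at once if the jar is tipped by more than 0.35 rad (angle between jar's own z axis and vertical above 0.35 rad).
It fails at once if a jar already in the rack is pushed more than 15 mm or tipped over (distance of any of stock_a, stock_b from where it was at the start of the episode above 0.015 m or angle between any of stock_a, stock_b's own z axis and vertical above 0.35 rad).
It fails at once if the tip box or the tube is pushed more than 20 mm or tipped over (distance of any of tipbox, tube from where it was at the start of the episode above 0.02 m or angle between any of tipbox, tube's own z axis and vertical above 0.35 rad).
It also fails if it takes over 72 s, if anything falls off the work surface, if the arm or the gripper's body presses on something with over 40 N, if the wrist force passes 120 N, or if a joint passes its speed limit or range.

## Working session

There is one attempt and no reset: what is moved stays moved. The work goes in short steps, Python scripts to look and compute and a tool call to move; the robot and the scene stay as the last step left them, time stands still between calls to the robot, and variables do not carry over. Pictures are saved under pics/ and viewed, at most 11 in all, crops included, and the job is handed in when it is done.

Besides the shell and the picture viewer there is one more tool, called after ">>>" by a JSON object that holds its "api" and its "payload", one argument or row to a line. carry_out: Moves the arm, as the interface text tells. Its arguments: {"type":"object","properties":{"linear":{"type":"array"},"angular":{"type":"array"},"hand":{"type":"array"},"force":{"type":"number"}},"required":["linear","angular","hand"]}

```bash
mkdir -p pics; ls; python3 - <<'E'
from rig import manip
import cv2,json
for n in("scene","side"):
    cv2.imwrite(f"pics/{n}0.png",manip.get_image(n)[:,:,::-1])
for n in("scene","side","wrist"): print(n,manip.camera_params(n))
print(manip.get_state())
E
```

```text
pics
scene {'fx': 434.70290469888846, 'fy': 434.70290469888846, 'cx': 323.1316085968245, 'cy': 202.2428075911032, 'view': array([[ 0.6284991 ,  0.77778347,  0.00646117, -0.35525072],
       [ 0.42249247, -0.33440297, -0.84242197, -0.16120234],
       [-0.65306125,  0.53219125, -0.53877962,  1.54374452],
       [ 0.        ,  0.        ,  0.        ,  1.        ]])}
side {'fx': 411.56269564747436, 'fy': 411.56269564747436, 'cx': 320.28295530493386, 'cy': 195.129669796294, 'view': array([[ 0.99934811, -0.02971576, -0.02050192, -0.55969218],
       [-0.03545699, -0.70100372, -0.71227564,  0.07205973],
       [ 0.00679389,  0.71253825, -0.70160038,  1.00457765],
       [ 0.        ,  0.        ,  0.        ,  1.        ]])}
wrist {'fx': 314.6840337156008, 'fy': 314.6840337156008, 'cx': 320.86416274097934, 'cy': 197.93694086322944, 'hand_eye': array([[-6.22978200e-04, -9.66443517e-01, -2.56878455e-01,
         6.41058178e-02],
       [ 9.99999802e-01, -6.23755656e-04, -7.84552622e-05,
        -1.68055360e-04],
       [-8.44068097e-05, -2.56878453e-01,  9.66443714e-01,
         3.17930713e-02],
       [ 0.00000000e+00,  0.00000000e+00,  0.00000000e+00,
         1.00000000e+00]])}
{'clock': 0.1, 'qpos': array([-1.29399916e+00,  2.76547345e-01,  1.50598145e+00,  9.84172014e-06,
        1.36069991e+00, -1.21016019e-01]), 'qd': array([ 1.52273559e-03, -3.30872788e-03, -2.43853939e-03,  9.79032146e-04,
       -6.96299671e-05,  2.41113005e-04]), 'effort': array([ 1.21876757e-03, -4.17699158e+01, -2.46404010e+01, -2.55913856e-04,
        5.81654444e-03, -1.77243760e-05]), 'position': array([ 0.22269715, -0.52993463,  0.40392708]), 'ee_rot': array([-8.15921555e-04,  9.80283094e-01,  1.97596523e-01, -5.88549864e-05]), 'contact_force': array([0.20836804, 0.75812968, 0.02520912]), 'moment': array([0.03060622, 0.01633084, 0.01919131]), 'gripper_force': 0.0, 'width': 0.08515001557223197}
```

View pics/scene0.png

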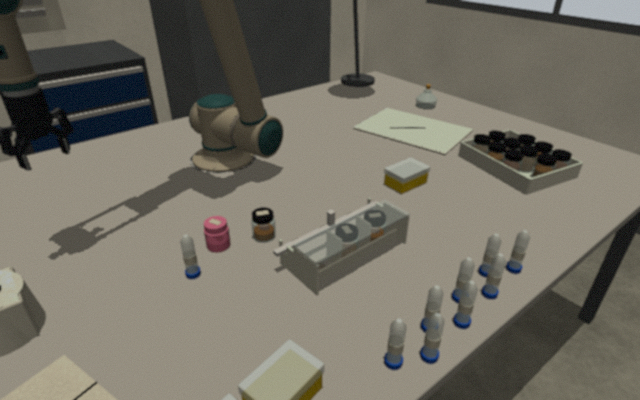

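View pics/side0.png

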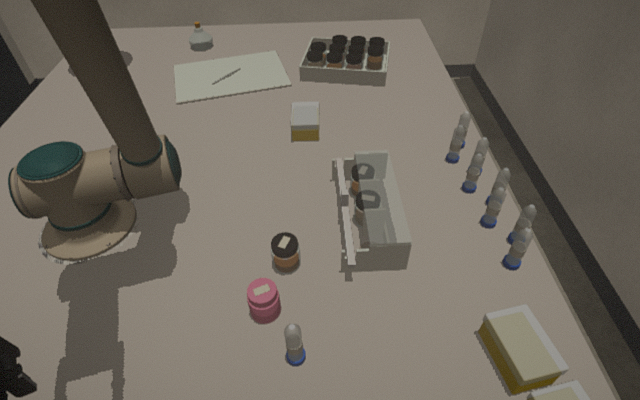

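Candidates for the jar, in side view pixels:
- the black-lidded jar standing alone at (286,250)
- the pink look-alike at (263,297)
- the stock jars in the rack at (362,178) and (368,205)
- the jars in the far tray around (345,60)

By the description I choose (286,250). The free bay looks like the right one, nearest the side camera. I'll check both in one crop.

```bash
python3 - <<'E'
import cv2
a=cv2.imread("pics/side0.png")[140:285,235:425]
cv2.imwrite("pics/c1.png",cv2.resize(a,None,fx=4,fy=4,interpolation=cv2.INTER_CUBIC))
a=cv2.imread("pics/scene0.png")[180:300,200:420]
cv2.imwrite("pics/c2.png",cv2.resize(a,None,fx=3.6,fy=3.6,interpolation=cv2.INTER_CUBIC))
E
```

```text
(no output)
```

View pics/c1.png

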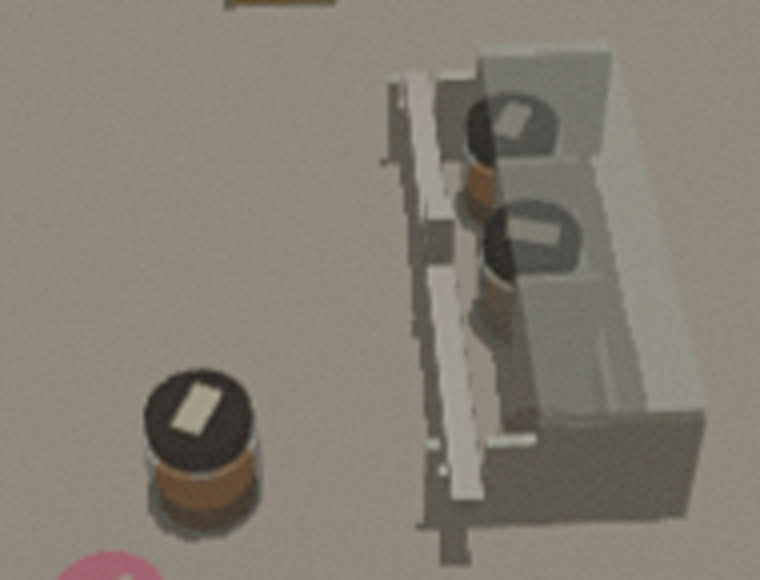

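View pics/c2.png

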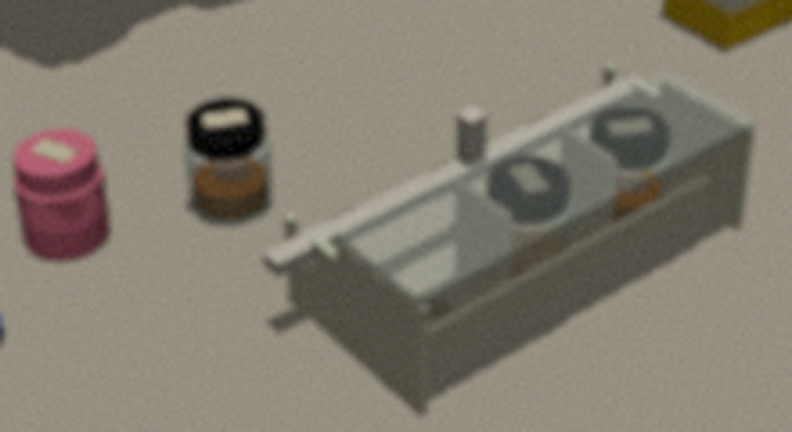

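c1 shows the jar with its black lid, lid centre near crop (198,420), i.e. side (284,245). The pink look-alike is below it. Stock jars stand in the left and middle bays, and the right bay is empty. The rail lies in the hooks with its grip at about crop (440,240). c2 agrees: the shelf corners are near (340,240), (425,300), (752,125) and (665,78), and the grip top is near (472,113). Next I turn these into positions.

```bash
cat > h.py <<'E'
import numpy as np, cv2
from rig import manip
from scipy.spatial.transform import Rotation as R
def cam(n,st=None):
    p=manip.camera_params(n); K=np.array([[p['fx'],0,p['cx']],[0,p['fy'],p['cy']],[0,0,1]])
    if n!='wrist': return K,p['view']
    T=np.eye(4); q=st['ee_rot']; T[:3,:3]=R.from_quat([q[1],q[2],q[3],q[0]]).as_matrix(); T[:3,3]=st['position']
    return K,np.linalg.inv(T@p['hand_eye'])
def plane(c,uv,z):
    K,V=c; Rm,t=V[:3,:3],V[:3,3]; o=-Rm.T@t
    d=(Rm.T@np.linalg.inv(K)@np.c_[np.atleast_2d(uv),np.ones(len(np.atleast_2d(uv)))].T).T
    return o+d*((z-o[2])/d[:,2])[:,None]
def proj(c,X):
    K,V=c; p=(V[:3,:3]@np.atleast_2d(X).T).T+V[:3,3]; p=(K@p.T).T; return p[:,:2]/p[:,2:]
E
python3 - <<'E'
from h import *
np.set_printoptions(precision=4,suppress=True)
s=cam('side');c=cam('scene')
S=lambda l:np.array(l,float)/4+[235,140]-0.4
C=lambda l:np.array(l,float)/3.6+[200,180]-0.4
print('shelf FL,FR,BR,BL side\n',plane(s,S([(478,50),(540,415),(705,411),(611,42)]),.094))
print('scene\n',plane(c,C([(665,78),(340,240),(425,300),(752,125)]),.094))
print('rail R,L end top, side\n',plane(s,S([(462,487),(415,75)]),.062))
print('grip top side (440,238)?',plane(s,S([(438,205)]),.102),'scene',plane(c,C([(472,112)]),.102))
for n,k,box in(('side',s,(265,225,310,270)),('scene',c,(245,200,285,245))):
    im=cv2.imread(f'pics/{n}0.png'); x0,y0,x1,y1=box
    m=np.zeros(im.shape[:2],np.uint8); m[y0:y1,x0:x1]=(im[y0:y1,x0:x1].max(2)<(70 if n=='side' else 55))*255
    cs=max(cv2.findContours(m,0,2)[0],key=cv2.contourArea); b=cv2.boundingRect(cs); print(n,b,cv2.contourArea(cs))
    # lid top ellipse: centre col; top rim row
    h=cv2.convexHull(cs); e=cv2.fitEllipse(h); print(e)
    print(plane(k,[e[0]],.075), plane(k,[e[0]],.068))
E
```

```text
shelf FL,FR,BR,BL side
 [[ 0.6509  0.1287  0.094 ]
 [ 0.6562 -0.164   0.094 ]
 [ 0.7389 -0.1653  0.094 ]
 [ 0.7351  0.1321  0.094 ]]
scene
 [[ 0.662   0.1251  0.094 ]
 [ 0.6684 -0.1674  0.094 ]
 [ 0.7455 -0.1613  0.094 ]
 [ 0.7416  0.1286  0.094 ]]
rail R,L end top, side
 [[ 0.6164 -0.183   0.062 ]
 [ 0.6126  0.145   0.062 ]]
grip top side (440,238)? [[ 0.6151 -0.0182  0.102 ]] scene [[ 0.6187 -0.0199  0.102 ]]
side (271, 233, 27, 25) 493.5
((284.0929260253906, 244.77850341796875), (24.82032012939453, 26.68118667602539), 76.5619125366211)
[[ 0.4823 -0.1445  0.075 ]] [[ 0.4815 -0.1389  0.068 ]]
scene (253, 208, 20, 16) 147.0
((262.171142578125, 215.7377471923828), (16.099796295166016, 21.02290153503418), 85.82926940917969)
[[ 0.4976 -0.1446  0.075 ]] [[ 0.4886 -0.1395  0.068 ]]
```

>>> {"api": "carry_out", "payload": {
  "linear": [
    [0.02, 0.03, 0],
    [0.045, 0.063, 0.002],
    [0.045, 0.063, 0.002],
    [0.045, 0.063, 0.002],
    [0.045, 0.063, 0.002],
    [0.045, 0.063, 0.002],
    [0.045, 0.063, 0.002],
    [0.045, 0.063, 0.002]
  ],
  "angular": [
    [0, 0, -0.5],
    [0, 0, -0.8],
    [0, 0, -0.8],
    [0, 0, -0.8],
    [0, 0, -0.8],
    [0, 0, -0.8],
    [0, 0, -0.3],
    [0, 0, 0]
  ],
  "hand": [1, 1, 1, 1, 1, 1, 1, 1]
}}

```text
clock: 0.77
position: [0.3908, -0.2928, 0.4115]
ee_rot: [-0.0, 1.0, 0.006, -0.0]
contact_force: [-0.3, -0.1, 1.2]
width: 0.0856
gripper_force: 0.0
```

>>> {"api": "carry_out", "payload": {
  "linear": [
    [0.045, 0.063, 0.002],
    [0.045, 0.063, 0.002],
    [0.045, 0.063, 0.002],
    [0.045, 0.063, 0.002],
    [0.045, 0.063, 0.002],
    [0.045, 0.063, 0.002],
    [0.045, 0.063, 0.002],
    [0, 0, 0]
  ],
  "angular": [
    [0, 0, 0],
    [0, 0, 0],
    [0, 0, 0],
    [0, 0, 0],
    [0, 0, 0],
    [0, 0, 0],
    [0, 0, 0],
    [0, 0, 0]
  ],
  "hand": [1, 1, 1, 1, 1, 1, 1, 1]
}}

```text
clock: 1.43
position: [0.5508, -0.0691, 0.4183]
ee_rot: [-0.002, 1.0, 0.01, 0.001]
contact_force: [-0.2, -0.5, 0.5]
width: 0.0857
gripper_force: 0.0
```

```bash
python3 - <<'E'
from h import *
st=manip.get_state(); print(st['clock'],st['position'],st['ee_rot'],st['qpos'],st['contact_force'])
im=manip.get_image('wrist'); cv2.imwrite('pics/w1.png',im[:,:,::-1])
np.savez('w1.npz',position=st['position'],ee_rot=st['ee_rot'])
E
```

```text
1.4333 [ 0.55075698 -0.0690527   0.41828794] [-0.0020315   0.99994883  0.00981966  0.00133567] [-0.2516863   0.23787515  1.5242668   0.0047027   1.37792269  1.29857245] [-0.18461883 -0.45773263  0.50759359]
```

View pics/w1.png

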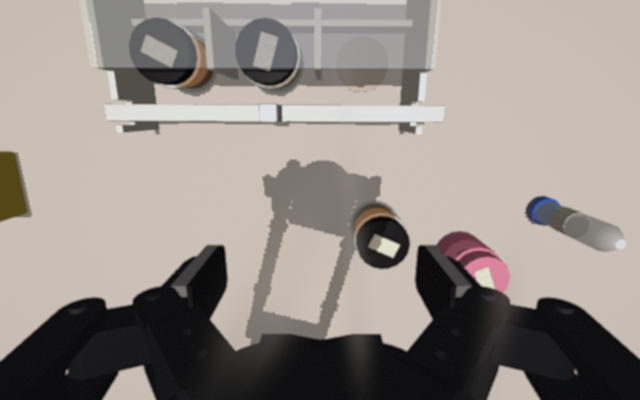

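The wrist picture shows the rail from (106,111) to (443,113) with its grip at (270,112). The shelf's front edge is at row 69. The free right bay shows its print at (362,63). The jar lid is at (382,243), the pink look-alike at (475,262) and the tube at (575,222).

```bash
python3 - <<'E'
from h import *
np.set_printoptions(precision=4,suppress=True)
im=cv2.imread('pics/w1.png'); st=np.load('w1.npz'); w=cam('wrist',st)
g=im.min(2)
m=np.zeros_like(g); m[95:130,95:455]=(g[95:130,95:455]>185)*255
cs=max(cv2.findContours(m,0,2)[0],key=cv2.contourArea); r=cv2.minAreaRect(cs); print(cv2.boundingRect(cs),r)
for c in (150,200,240,270,320,360): print(c,g[98:126,c])
print(g[112,98:112],g[113,436:450])
P=plane(w,[(106,113),(443.5,113.5)],.062); print('rail ends',P,P.mean(0),np.linalg.norm(P[1]-P[0]))
print('grip',plane(w,[(270,112)],.102),plane(w,[(262,112),(280,112)],.102))
print('shelf front',plane(w,[(93,69),(437,69)],.094))
print('print',plane(w,[(362,63)],0))
m=np.zeros_like(g); m[200:280,345:420]=(im[200:280,345:420].max(2)<50)*255
m=cv2.morphologyEx(m,cv2.MORPH_CLOSE,np.ones((15,15),np.uint8))
cs=max(cv2.findContours(m,0,2)[0],key=cv2.contourArea);e=cv2.fitEllipse(cv2.convexHull(cs));print(e,plane(w,[e[0]],.075),plane(w,[e[0]],.068))
print('pink',plane(w,[(475,262)],.07))
E
```

```text
(103, 102, 173, 20) ((189.00750732421875, 111.42662811279297), (172.10069274902344, 18.027530670166016), 0.40066325664520264)
150 [ 72  72  72  70  72 105 165 206 220 219 219 223 222 222 221 221 220 221
 219 220 222 211 171 111  76  70  73  73]
200 [182 183 182 182 181 181 187 208 222 223 223 222 223 223 222 222 222 223
 222 221 222 214 179 129 121 154 178 182]
240 [181 182 182 181 182 180 180 201 221 223 223 222 223 223 222 224 223 223
 223 222 222 219 201 161 121 120 154 177]
270 [182 182 183 183 178 175 196 220 223 224 223 223 222 223 223 223 223 224
 223 223 224 224 220 188 141 126 153 177]
320 [182 183 182 182 183 178 173 190 213 223 224 223 223 223 223 223 221 220
 222 224 223 223 209 169 123 120 154 177]
360 [182 183 182 183 181 182 185 197 213 222 223 222 222 222 222 222 223 222
 222 222 223 224 217 179 131 111 125 156]
[182 180 182 182 181 180 186 201 215 219 218 219 218 218] [223 223 223 223 222 223 223 221 201 185 180 181 181 183]
rail ends [[ 0.613   0.1482  0.062 ]
 [ 0.6189 -0.1884  0.062 ]] [ 0.6159 -0.0201  0.062 ] 0.33667373695684766
grip [[ 0.6168 -0.0222  0.102 ]] [[ 0.6166 -0.0152  0.102 ]
 [ 0.6169 -0.0309  0.102 ]]
shelf front [[ 0.65    0.1325  0.094 ]
 [ 0.6556 -0.1665  0.094 ]]
print [[ 0.6734 -0.112   0.    ]]
((391.5212097167969, 250.35775756835938), (50.125572204589844, 76.76191711425781), 139.79823303222656) [[ 0.4765 -0.1448  0.075 ]] [[ 0.4734 -0.1465  0.068 ]]
pink [[ 0.4624 -0.2385  0.07  ]]
```

>>> {"api": "carry_out", "payload": {
  "linear": [
    [0.033, 0.025, -0.04],
    [0.033, 0.025, -0.04],
    [0.033, 0.025, -0.04],
    [0.033, 0.025, -0.04],
    [0, 0, 0],
    [0, 0, 0],
    [0, 0, 0]
  ],
  "angular": [
    [0, 0, 0],
    [0, 0, 0],
    [0, 0, 0],
    [0, 0, 0],
    [0, 0, 0],
    [0, 0, 0],
    [0, 0, 0]
  ],
  "hand": [1, 1, 1, 1, 0.6, 0.6, 0.6]
}}

```text
clock: 2.07
position: [0.6132, -0.0252, 0.3389]
ee_rot: [0.0, 1.0, 0.007, -0.001]
contact_force: [0.5, 0.4, -0.2]
width: 0.0521
gripper_force: 0.0
```

```bash
python3 - <<'E'
from h import *
np.set_printoptions(precision=4,suppress=True)
st=manip.get_state(); print(st['clock'],st['position'],st['ee_rot'],st['width'])
w=cam('wrist',st); im=manip.get_image('wrist')[:,:,::-1].copy(); cv2.imwrite('pics/w2.png',im)
np.savez('w2.npz',position=st['position'],ee_rot=st['ee_rot'])
for x in (.607,.616,.625): print(proj(w,[[x,-.0205,.102],[x,.1,.062],[x,-.12,.062]]).round(1).tolist())
print('jar px old',plane(cam('wrist',np.load('w1.npz')),[(382,242)],.075))
E
```

```text
2.0667 [ 0.6132 -0.0252  0.3389] [ 0.0004  1.      0.0066 -0.0005] 0.05213580663288691
[[313.5, 219.7], [165.6, 201.9], [437.3, 205.2]]
[[313.6, 207.2], [164.3, 191.1], [438.5, 194.4]]
[[313.7, 194.4], [163.0, 180.1], [439.7, 183.5]]
jar px old [[ 0.4859 -0.1339  0.075 ]]
```

View pics/w2.png

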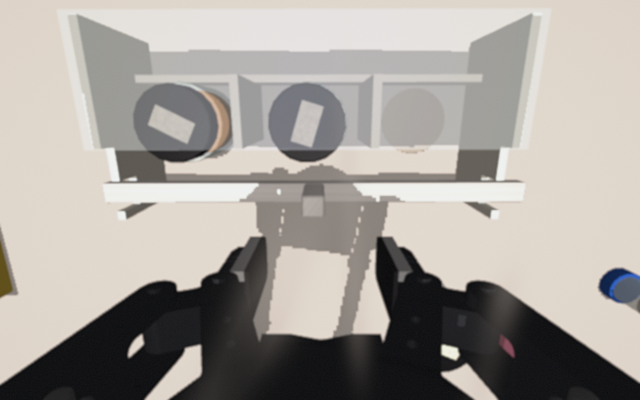

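The grip is at (313,206), within about 1 mm of the prediction for (0.617, -0.020). The rail is level in the image, so the tool is square to it.

>>> {"api": "carry_out", "payload": {
  "linear": [
    [0.004, 0.005, -0.048],
    [0.004, 0.005, -0.048],
    [0, 0, -0.048],
    [0, 0, -0.048],
    [0, 0, 0],
    [0, 0, 0],
    [0, 0, 0],
    [0, 0, 0]
  ],
  "angular": [
    [0, 0, 0],
    [0, 0, 0],
    [0, 0, 0],
    [0, 0, 0],
    [0, 0, 0],
    [0, 0, 0],
    [0, 0, 0],
    [0, 0, 0]
  ],
  "hand": [0.6, 0.6, 0.6, 0.6, 0.6, 0.6, 0, 0],
  "force": 50
}}

```text
clock: 2.78
position: [0.6185, -0.0196, 0.2452]
ee_rot: [0.0, 1.0, 0.007, 0.002]
contact_force: [0.0, -0.2, -0.3]
width: 0.0283
gripper_force: 0.0
```

>>> {"api": "carry_out", "payload": {
  "linear": [
    [0, 0, 0],
    [0, 0, 0],
    [0, 0, 0],
    [0, 0, 0]
  ],
  "angular": [
    [0, 0, 0],
    [0, 0, 0],
    [0, 0, 0],
    [0, 0, 0]
  ],
  "hand": [0, 0, 0, 0]
}}

```text
clock: 3.12
position: [0.6184, -0.0193, 0.2449]
ee_rot: [0.001, 1.0, 0.007, 0.002]
contact_force: [0.8, -1.2, 7.1]
width: 0.0156
gripper_force: 49.3
```

>>> {"api": "carry_out", "payload": {
  "linear": [
    [0, 0, 0.02],
    [0, 0, 0.04],
    [0, 0, 0.04],
    [0, 0, 0.03],
    [0, 0, 0],
    [0, 0, 0],
    [0, 0, 0]
  ],
  "angular": [
    [0, 0, 0],
    [0, 0, 0],
    [0, 0, 0],
    [0, 0, 0],
    [0, 0, 0],
    [0, 0, 0],
    [0, 0, 0]
  ],
  "hand": [0, 0, 0, 0, 0, 0, 0]
}}

```text
clock: 3.7
position: [0.6172, -0.019, 0.3069]
ee_rot: [-0.0, 1.0, 0.007, -0.001]
contact_force: [-0.0, 1.0, -2.6]
width: 0.0152
gripper_force: 49.0
```

>>> {"api": "carry_out", "payload": {
  "linear": [
    [0.02, 0, 0],
    [0.04, 0.001, 0],
    [0.05, 0.001, 0],
    [0.05, 0.001, 0],
    [0.03, 0, 0],
    [0, 0, 0],
    [0, 0, 0],
    [0, 0, 0]
  ],
  "angular": [
    [0, 0, 0],
    [0, 0, 0],
    [0, 0, 0],
    [0, 0, 0],
    [0, 0, 0],
    [0, 0, 0],
    [0, 0, 0],
    [0, 0, 0]
  ],
  "hand": [0, 0, 0, 0, 0, 0, 0, 0]
}}

```text
clock: 4.37
position: [0.7121, -0.0175, 0.3062]
ee_rot: [-0.0, 1.0, 0.007, -0.002]
contact_force: [-0.7, 0.7, -2.3]
width: 0.0151
gripper_force: 48.9
```

>>> {"api": "carry_out", "payload": {
  "linear": [
    [0, 0, -0.01],
    [0, 0, -0.01],
    [0, 0, -0.008],
    [0, 0, -0.004],
    [0, 0, 0],
    [0, 0, 0],
    [0, 0, 0]
  ],
  "angular": [
    [0, 0, 0],
    [0, 0, 0],
    [0, 0, 0],
    [0, 0, 0],
    [0, 0, 0],
    [0, 0, 0],
    [0, 0, 0]
  ],
  "hand": [0, 0, 0, 0, 0, 0, 0]
}}

```text
clock: 4.95
position: [0.7128, -0.0176, 0.292]
ee_rot: [0.0, 1.0, 0.007, 0.0]
contact_force: [0.7, 0.2, -1.5]
width: 0.0152
gripper_force: 48.9
```

>>> {"api": "carry_out", "payload": {
  "linear": [
    [0, 0, -0.004],
    [0, 0, -0.002],
    [0, 0, -0.002],
    [0, 0, 0],
    [0, 0, 0]
  ],
  "angular": [
    [0, 0, 0],
    [0, 0, 0],
    [0, 0, 0],
    [0, 0, 0],
    [0, 0, 0]
  ],
  "hand": [0, 0, 0, 0, 0]
}}

```text
clock: 5.37
position: [0.7127, -0.0176, 0.289]
ee_rot: [0.0, 1.0, 0.007, 0.001]
contact_force: [-1.6, 0.9, 6.0]
width: 0.0155
gripper_force: 49.8
```

>>> {"api": "carry_out", "payload": {
  "linear": [
    [0, 0, 0],
    [0, 0, 0],
    [0, 0, 0],
    [0, 0, 0.02],
    [0, 0, 0.06],
    [0, 0, 0.06],
    [0, 0, 0.06],
    [-0.04, -0.02, 0]
  ],
  "angular": [
    [0, 0, 0],
    [0, 0, 0],
    [0, 0, 0],
    [0, 0, 0],
    [0, 0, 0],
    [0, 0, 0],
    [0, 0, 0],
    [0, 0, 0]
  ],
  "hand": [0.5, 0.5, 0.5, 0.5, 0.5, 0.5, 0.5, 0.5]
}}

```text
clock: 6.03
position: [0.6965, -0.0266, 0.3953]
ee_rot: [0.0, 1.0, 0.008, 0.008]
contact_force: [1.4, 0.4, 0.9]
width: 0.0426
gripper_force: 0.0
```

>>> {"api": "carry_out", "payload": {
  "linear": [
    [-0.07, -0.03, 0],
    [-0.07, -0.03, 0],
    [-0.07, -0.03, 0],
    [-0.07, -0.03, 0],
    [-0.07, -0.03, 0],
    [-0.07, -0.03, 0],
    [-0.07, -0.03, 0],
    [-0.05, 0, 0]
  ],
  "angular": [
    [0, 0, 0],
    [0, 0, 0],
    [0, 0, 0],
    [0, 0, 0],
    [0, 0, 0],
    [0, 0, 0],
    [0, 0, 0],
    [0, 0, 0]
  ],
  "hand": [0.5, 0.5, 0.5, 0.5, 0.5, 0.5, 0.5, 0.5]
}}

```text
clock: 6.7
position: [0.4202, -0.134, 0.3883]
ee_rot: [0.001, 1.0, 0.006, -0.0]
contact_force: [0.8, 0.6, 0.5]
width: 0.0428
gripper_force: 0.0
```

>>> {"api": "carry_out", "payload": {
  "linear": [
    [0, 0, 0],
    [0, 0, 0],
    [0, 0, 0],
    [0, 0, 0]
  ],
  "angular": [
    [0, 0, 0],
    [0, 0, 0],
    [0, 0, 0],
    [0, 0, 0]
  ],
  "hand": [0.5, 0.5, 0.5, 0.5]
}}

```text
clock: 7.03
position: [0.4238, -0.1327, 0.3882]
ee_rot: [0.0, 1.0, 0.007, 0.001]
contact_force: [-0.1, -0.3, -0.1]
width: 0.0424
gripper_force: 0.0
```

```bash
python3 - <<'E'
from h import *
np.set_printoptions(precision=4,suppress=True)
st=manip.get_state(); print(st['clock'],st['position'],st['ee_rot'],st['width'])
w=cam('wrist',st); im=manip.get_image('wrist')[:,:,::-1].copy(); cv2.imwrite('pics/w3.png',im)
np.savez('w3.npz',position=st['position'],ee_rot=st['ee_rot'])
print(proj(w,[[.486,-.137,.075],[.486,-.137,0]]))
s=cv2.imwrite('pics/s3.png',manip.get_image('side')[:,:,::-1])
E
```

```text
7.0333 [ 0.4238 -0.1327  0.3882] [0.0003 1.     0.0072 0.0008] 0.042424743663616066
[[326.4975 117.273 ]
 [325.309  116.7515]]
```

View pics/w3.png

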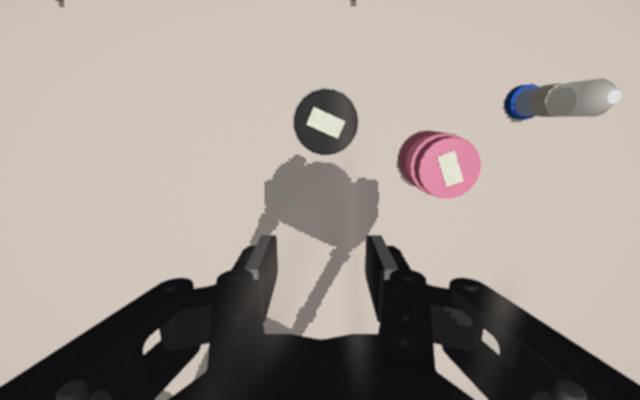

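The lid is at (326,121), which puts the jar at (0.4825, -0.1365). The pink look-alike at (447,165) is clear of the path. I'll narrow the fingers and come down behind the jar.

>>> {"api": "carry_out", "payload": {
  "linear": [
    [-0.01, -0.004, -0.06],
    [-0.01, -0.004, -0.07],
    [0, 0, -0.07],
    [0, 0, -0.07],
    [0, 0, -0.06],
    [0, 0, -0.036],
    [0, 0, 0],
    [0, 0, 0]
  ],
  "angular": [
    [0, 0, 0],
    [0, 0, 0],
    [0, 0, 0],
    [0, 0, 0],
    [0, 0, 0],
    [0, 0, 0],
    [0, 0, 0],
    [0, 0, 0]
  ],
  "hand": [0.4, 0.4, 0.4, 0.4, 0.4, 0.4, 0.4, 0.4]
}}

```text
clock: 7.8
position: [0.4133, -0.1365, 0.2039]
ee_rot: [-0.001, 1.0, 0.007, -0.001]
contact_force: [0.7, 0.5, 0.6]
width: 0.0343
gripper_force: 0.0
```

>>> {"api": "carry_out", "payload": {
  "linear": [
    [0.02, 0, 0],
    [0.02, 0, 0],
    [0.02, 0, 0],
    [0.02, 0, 0],
    [0.02, 0.003, 0],
    [0.02, 0.003, 0],
    [0.02, 0.003, 0],
    [0.02, 0.003, 0]
  ],
  "angular": [
    [0, 0, 0],
    [0, 0, 0],
    [0, 0, 0],
    [0, 0, 0],
    [0, 0, 0],
    [0, 0, 0],
    [0, 0, 0],
    [0, 0, 0]
  ],
  "hand": [0.4, 0.4, 0.4, 0.4, 0.4, 0.4, 0.4, 0.4]
}}

```text
clock: 8.47
position: [0.4937, -0.1303, 0.2048]
ee_rot: [0.0, 1.0, 0.007, -0.0]
contact_force: [-1.8, -1.0, 1.6]
width: 0.0344
gripper_force: 0.9
```

```bash
python3 - <<'E'
from h import *
np.set_printoptions(precision=4,suppress=True)
st=manip.get_state(); print(st['clock'],st['position'],st['contact_force'])
a=manip.get_image('side')[:,:,::-1][140:290,235:425]; cv2.imwrite('pics/s4.png',cv2.resize(a,None,fx=4,fy=4,interpolation=cv2.INTER_CUBIC))
E
```

```text
8.4667 [ 0.4937 -0.1303  0.2048] [-1.8462 -0.977   1.569 ]
```

View pics/s4.png

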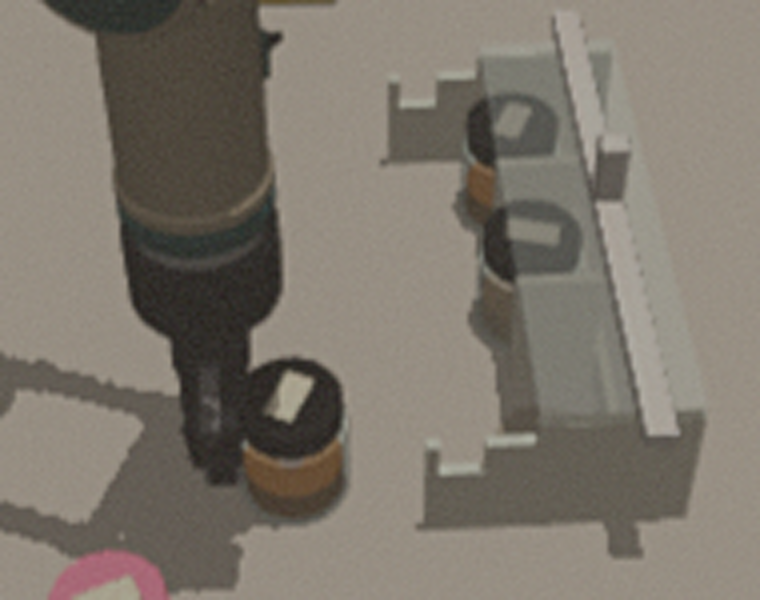

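The rail is standing on the shelf with its grip at crop (612,165). The jar, lid at (293,408), is upright and sitting in the finger cradle. I continue the push.

>>> {"api": "carry_out", "payload": {
  "linear": [
    [0.024, 0.005, 0],
    [0.024, 0.005, 0],
    [0.024, 0.005, 0],
    [0.024, 0.005, 0],
    [0.024, 0.005, 0],
    [0.024, 0.005, 0],
    [0.024, 0.004, 0],
    [0.024, 0.002, 0]
  ],
  "angular": [
    [0, 0, 0],
    [0, 0, 0],
    [0, 0, 0],
    [0, 0, 0],
    [0, 0, 0],
    [0, 0, 0],
    [0, 0, 0],
    [0, 0, 0]
  ],
  "hand": [0.4, 0.4, 0.4, 0.4, 0.4, 0.4, 0.4, 0.4]
}}

```text
clock: 9.18
position: [0.5901, -0.112, 0.2045]
ee_rot: [-0.0, 1.0, 0.007, -0.0]
contact_force: [-0.8, -1.0, 0.5]
width: 0.0342
gripper_force: 0.6
```

>>> {"api": "carry_out", "payload": {
  "linear": [
    [0.016, 0, 0],
    [0.016, 0, 0],
    [0.014, 0, 0],
    [0.012, 0, 0],
    [0.008, 0, 0],
    [0, 0, 0]
  ],
  "angular": [
    [0, 0, 0],
    [0, 0, 0],
    [0, 0, 0],
    [0, 0, 0],
    [0, 0, 0],
    [0, 0, 0]
  ],
  "hand": [0.4, 0.4, 0.4, 0.4, 0.4, 0.4]
}}

```text
clock: 9.68
position: [0.6227, -0.1128, 0.2048]
ee_rot: [0.0, 1.0, 0.007, 0.001]
contact_force: [0.5, -0.5, -0.1]
width: 0.0339
gripper_force: 0.0
```

Now in small steps, watching for contact with the back stop.

>>> {"api": "carry_out", "payload": {
  "linear": [
    [0.006, 0, 0],
    [0.006, 0, 0],
    [0.006, 0, 0],
    [0.004, 0, 0],
    [0, 0, 0]
  ],
  "angular": [
    [0, 0, 0],
    [0, 0, 0],
    [0, 0, 0],
    [0, 0, 0],
    [0, 0, 0]
  ],
  "hand": [0.4, 0.4, 0.4, 0.4, 0.4]
}}

```text
clock: 10.1
position: [0.6332, -0.1127, 0.2048]
ee_rot: [0.0, 1.0, 0.007, 0.0]
contact_force: [-0.2, 0.7, 0.7]
width: 0.0341
gripper_force: 0.0
```

>>> {"api": "carry_out", "payload": {
  "linear": [
    [0.004, 0, 0],
    [0.004, 0, 0],
    [0, 0, 0]
  ],
  "angular": [
    [0, 0, 0],
    [0, 0, 0],
    [0, 0, 0]
  ],
  "hand": [0.4, 0.4, 0.4]
}}

```text
clock: 10.35
position: [0.6371, -0.1126, 0.2048]
ee_rot: [0.0, 1.0, 0.007, 0.0]
contact_force: [-0.4, 0.5, 0.0]
width: 0.0344
gripper_force: 0.2
```

>>> {"api": "carry_out", "payload": {
  "linear": [
    [0.004, 0, 0],
    [0.004, 0, 0],
    [0, 0, 0]
  ],
  "angular": [
    [0, 0, 0],
    [0, 0, 0],
    [0, 0, 0]
  ],
  "hand": [0.4, 0.4, 0.4]
}}

```text
clock: 10.6
position: [0.6389, -0.1126, 0.2045]
ee_rot: [-0.0, 1.0, 0.007, -0.003]
contact_force: [-7.2, -0.7, 3.9]
width: 0.0345
gripper_force: 3.9
```

```bash
python3 - <<'E'
from h import *
np.set_printoptions(precision=4,suppress=True)
st=manip.get_state(); print(st['clock'],st['position'],st['contact_force'])
a=manip.get_image('side')[:,:,::-1][140:290,235:425]; cv2.imwrite('pics/s5.png',cv2.resize(a,None,fx=4,fy=4,interpolation=cv2.INTER_CUBIC))
E
```

```text
10.6 [ 0.6389 -0.1126  0.2045] [-7.1878 -0.6703  3.8515]
```

View pics/s5.png

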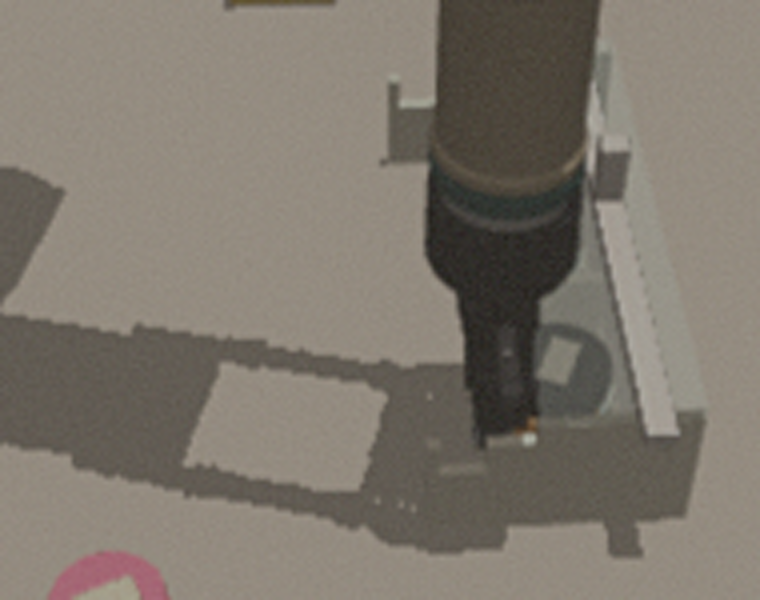

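The wrist force of -7 N along x, with the TCP where predicted, shows the jar against the back stop. It stands upright under the shelf, lid at (570,370). I back off and go for the rail.

>>> {"api": "carry_out", "payload": {
  "linear": [
    [0, 0, 0],
    [0, 0, 0],
    [-0.01, 0, 0],
    [-0.03, 0, 0],
    [-0.05, 0, 0],
    [-0.03, 0, 0.03],
    [0, 0.02, 0.07],
    [0, 0.02, 0.07]
  ],
  "angular": [
    [0, 0, 0],
    [0, 0, 0],
    [0, 0, 0],
    [0, 0, 0],
    [0, 0, 0],
    [0, 0, 0],
    [0, 0, 0],
    [0, 0, 0]
  ],
  "hand": [0.4, 0.4, 0.4, 0.4, 0.4, 0.4, 0.4, 0.5]
}}

```text
clock: 11.32
position: [0.5795, -0.0926, 0.2893]
ee_rot: [-0.001, 1.0, 0.006, -0.002]
contact_force: [1.0, -0.1, 1.5]
width: 0.0421
gripper_force: 0.0
```

>>> {"api": "carry_out", "payload": {
  "linear": [
    [0, 0.02, 0.07],
    [0.03, 0.03, 0.07],
    [0.05, 0.03, 0.06],
    [0.05, 0.03, 0],
    [0.05, 0.03, 0],
    [0.05, 0.01, 0],
    [0, 0, 0],
    [0, 0, 0]
  ],
  "angular": [
    [0, 0, 0],
    [0, 0, 0],
    [0, 0, 0],
    [0, 0, 0],
    [0, 0, 0],
    [0, 0, 0],
    [0, 0, 0],
    [0, 0, 0]
  ],
  "hand": [0.5, 0.5, 0.5, 0.5, 0.5, 0.5, 0.5, 0.5]
}}

```text
clock: 11.98
position: [0.6967, -0.0171, 0.3888]
ee_rot: [0.0, 1.0, 0.007, 0.0]
contact_force: [-0.7, -0.2, 0.0]
width: 0.0428
gripper_force: 0.0
```

```bash
python3 - <<'E'
from h import *
np.set_printoptions(precision=4,suppress=True)
st=manip.get_state(); print(st['clock'],st['position'],st['ee_rot'],st['contact_force'],st['width'])
w=cam('wrist',st); cv2.imwrite('pics/w6.png',manip.get_image('wrist')[:,:,::-1])
for x in(.7034,.7114,.7194): print(proj(w,[[x,-.0176,.146],[x,.08,.106],[x,-.12,.106]]).round(1).tolist())
for X in ([.6745,-.1145,.075],[.618,.129,.06],[.622,-.165,.06]): print(proj(w,[X]))
E
```

```text
11.9833 [ 0.6967 -0.0171  0.3888] [0.     1.     0.0075 0.0002] [-0.7412 -0.1638  0.038 ] 0.042782607987593695
[[321.5, 200.0], [202.0, 185.4], [446.4, 188.9]]
[[321.7, 188.7], [201.1, 175.8], [447.6, 179.3]]
[[321.8, 177.3], [200.3, 166.0], [448.7, 169.5]]
[[424.2464 211.2268]]
[[177.4553 256.1702]]
[[463.6886 256.4056]]
```

View pics/w6.png

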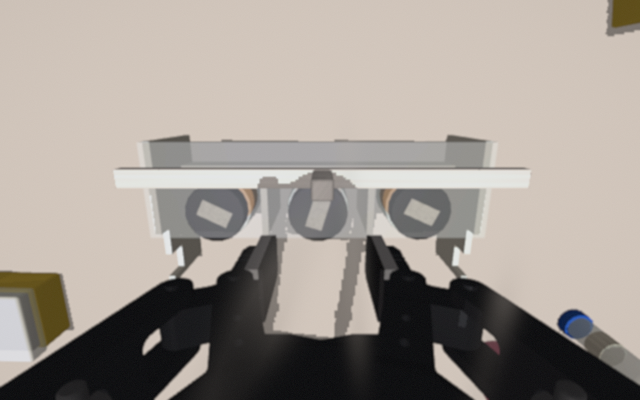

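All three lids are in line on row 212, and the jar's at (420,211) matches the home prediction. The rail is level with its grip at (322,187), as predicted. I regrasp it at the same TCP pose I released it from.

>>> {"api": "carry_out", "payload": {
  "linear": [
    [0.016, 0, -0.03],
    [0.016, -0.001, -0.05],
    [0, 0, -0.05],
    [0, 0, -0.04],
    [0, 0, -0.028],
    [0, 0, 0],
    [0, 0, 0],
    [0, 0, 0]
  ],
  "angular": [
    [0, 0, 0],
    [0, 0, 0],
    [0, 0, 0],
    [0, 0, 0],
    [0, 0, 0],
    [0, 0, 0],
    [0, 0, 0],
    [0, 0, 0]
  ],
  "hand": [0.5, 0.5, 0.5, 0.5, 0.5, 0.5, 0.5, 0]
}}

```text
clock: 12.7
position: [0.7118, -0.0186, 0.2914]
ee_rot: [0.0, 1.0, 0.007, 0.001]
contact_force: [-0.1, -0.7, 0.4]
width: 0.0318
gripper_force: 0.0
```

>>> {"api": "carry_out", "payload": {
  "linear": [
    [0, 0, 0],
    [0, 0, 0],
    [0, 0, 0],
    [0, 0, 0],
    [0, 0, 0]
  ],
  "angular": [
    [0, 0, 0],
    [0, 0, 0],
    [0, 0, 0],
    [0, 0, 0],
    [0, 0, 0]
  ],
  "hand": [0, 0, 0, 0, 0]
}}

```text
clock: 13.12
position: [0.7121, -0.0183, 0.2924]
ee_rot: [0.0, 1.0, 0.007, 0.002]
contact_force: [0.1, 0.6, 6.0]
width: 0.0149
gripper_force: 50.3
```

>>> {"api": "carry_out", "payload": {
  "linear": [
    [0, 0, 0.02],
    [0, 0, 0.02],
    [0, 0, 0],
    [-0.03, 0, 0],
    [-0.05, -0.001, 0],
    [-0.05, -0.001, 0],
    [-0.04, -0.001, 0],
    [-0.018, 0, 0]
  ],
  "angular": [
    [0, 0, 0],
    [0, 0, 0],
    [0, 0, 0],
    [0, 0, 0],
    [0, 0, 0],
    [0, 0, 0],
    [0, 0, 0],
    [0, 0, 0]
  ],
  "hand": [0, 0, 0, 0, 0, 0, 0, 0]
}}

```text
clock: 13.78
position: [0.6149, -0.0195, 0.3104]
ee_rot: [-0.0, 1.0, 0.007, -0.002]
contact_force: [-0.7, 1.0, -1.8]
width: 0.0151
gripper_force: 49.3
```

>>> {"api": "carry_out", "payload": {
  "linear": [
    [0, 0, 0],
    [0, 0, 0],
    [0, 0, 0]
  ],
  "angular": [
    [0, 0, 0],
    [0, 0, 0],
    [0, 0, 0]
  ],
  "hand": [0, 0, 0]
}}

```text
clock: 14.03
position: [0.619, -0.0198, 0.3109]
ee_rot: [0.0, 1.0, 0.007, 0.001]
contact_force: [0.9, 0.4, -1.9]
width: 0.015
gripper_force: 49.2
```

>>> {"api": "carry_out", "payload": {
  "linear": [
    [-0.002, 0, -0.02],
    [0, 0, -0.02],
    [0, 0, -0.02],
    [0, 0, -0.02],
    [0, 0, -0.02],
    [0, 0, -0.01],
    [0, 0, 0]
  ],
  "angular": [
    [0, 0, 0],
    [0, 0, 0],
    [0, 0, 0],
    [0, 0, 0],
    [0, 0, 0],
    [0, 0, 0],
    [0, 0, 0]
  ],
  "hand": [0, 0, 0, 0, 0, 0, 0]
}}

```text
clock: 14.62
position: [0.6161, -0.0196, 0.2534]
ee_rot: [-0.0, 1.0, 0.007, -0.002]
contact_force: [-0.5, 0.4, -2.0]
width: 0.0151
gripper_force: 49.2
```

>>> {"api": "carry_out", "payload": {
  "linear": [
    [0, 0, -0.006],
    [0, 0, -0.005],
    [0, 0, -0.003],
    [0, 0, 0],
    [0, 0, 0]
  ],
  "angular": [
    [0, 0, 0],
    [0, 0, 0],
    [0, 0, 0],
    [0, 0, 0],
    [0, 0, 0]
  ],
  "hand": [0, 0, 0, 0, 0]
}}

```text
clock: 15.03
position: [0.6167, -0.0197, 0.2489]
ee_rot: [0.0, 1.0, 0.007, 0.0]
contact_force: [-0.2, 0.3, -1.4]
width: 0.0149
gripper_force: 49.2
```

>>> {"api": "carry_out", "payload": {
  "linear": [
    [0, 0, -0.002],
    [0, 0, -0.002],
    [0, 0, 0],
    [0, 0, 0]
  ],
  "angular": [
    [0, 0, 0],
    [0, 0, 0],
    [0, 0, 0],
    [0, 0, 0]
  ],
  "hand": [0, 0, 0, 0]
}}

```text
clock: 15.37
position: [0.6168, -0.0197, 0.2484]
ee_rot: [0.0, 1.0, 0.007, 0.001]
contact_force: [-2.5, 0.1, 6.7]
width: 0.015
gripper_force: 50.4
```

Seated. I release, rise and check.

>>> {"api": "carry_out", "payload": {
  "linear": [
    [0, 0, 0],
    [0, 0, 0],
    [0, 0, 0],
    [0, 0, 0.02],
    [0, 0, 0.06],
    [0, 0, 0.06],
    [-0.06, 0, 0.05],
    [-0.07, 0, 0]
  ],
  "angular": [
    [0, 0, 0],
    [0, 0, 0],
    [0, 0, 0],
    [0, 0, 0],
    [0, 0, 0],
    [0, 0, 0],
    [0, 0, 0],
    [0, 0, 0]
  ],
  "hand": [0.5, 0.5, 0.5, 0.5, 0.5, 0.5, 0.5, 0.5]
}}

```text
clock: 16.03
position: [0.5546, -0.0202, 0.3474]
ee_rot: [0.001, 1.0, 0.007, 0.007]
contact_force: [0.7, -1.0, 0.6]
width: 0.0426
gripper_force: 0.0
```

>>> {"api": "carry_out", "payload": {
  "linear": [
    [-0.08, 0, 0],
    [-0.08, 0, 0],
    [-0.06, 0, 0],
    [0, 0, 0],
    [0, 0, 0],
    [0, 0, 0]
  ],
  "angular": [
    [0, 0, 0],
    [0, 0, 0],
    [0, 0, 0],
    [0, 0, 0],
    [0, 0, 0],
    [0, 0, 0]
  ],
  "hand": [0.5, 0.5, 0.5, 0.5, 0.5, 0.5]
}}

```text
clock: 16.53
position: [0.4425, -0.0198, 0.3426]
ee_rot: [0.0, 1.0, 0.007, 0.002]
contact_force: [-0.6, 0.1, 0.7]
width: 0.0429
gripper_force: 0.0
```

```bash
python3 - <<'E'
from h import *
a=manip.get_image('side')[:,:,::-1][140:290,235:425]; cv2.imwrite('pics/s7.png',cv2.resize(a,None,fx=4,fy=4,interpolation=cv2.INTER_CUBIC))
E
```

```text
(no output)
```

View pics/s7.png

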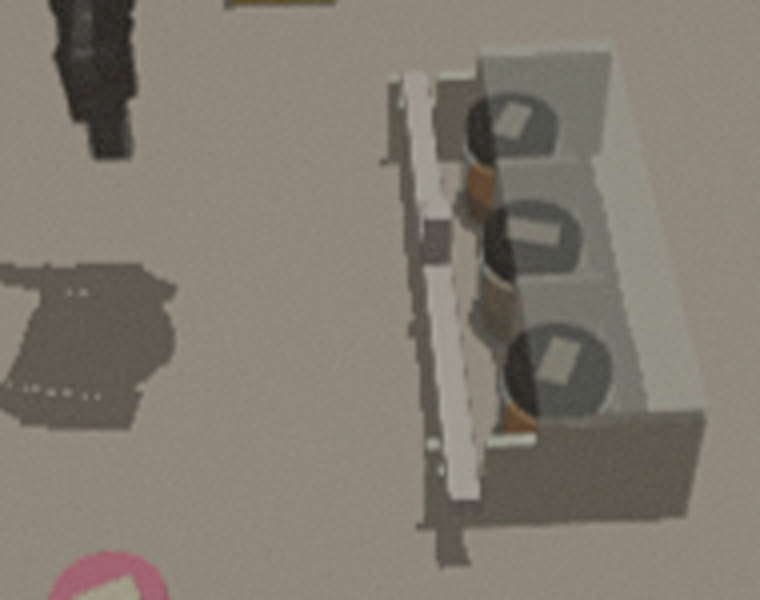

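The rail lies in both hooks with its grip at (437,240), where it was at the start to within about 2 mm. The jar, lid at (557,372), is home and in line with the other two. I hand it in.

```bash
python3 -c "
from rig import manip
print(manip.sign_off())"
```

```text
the job is handed in; nothing more can be done
None
```

The job is handed in at about 17 s on the robot's clock; the last picture showed the jar upright and fully home in the right bay with the rail back in both hooks, but the hand-in call returned no verdict.

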